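True up a box corner with the square, then hang it up

TASK

Take the square out of its slotted rest and press it into the corner of the wooden box, blade flat on the box's top and stock flat against the leaning end panel, so that the panel closes up and both faces are held firmly flush with no gap for a second. Then hang the square by its triangular eye on the peg, pushing it on under the yellow gravity flap until the flap drops behind it, and let go. Leave the box corner closed and do not disturb the other things on the bench.

Things in the scene. Friction and masses are not known exactly. Their poses are not given: they have to be found in the camera images.
- square_grip (a point): Centre of the grasp zone of the square's blue handle, 9 mm behind (-x) and 72 mm above square_corner. The loose square (0.28 kg) is an L-shaped plate standing in a vertical plane: x along the steel blade away from the corner, y normal to the plate, z up. The handle, above the corner, is 30 mm long in x, 18 mm thick in y (pinch across y), its top 23 mm above this point, its foot 48 mm below.
- square_corner (a point): Inner corner of the square, where the blade's underside meets the stock's inner face; axes as square_grip. The steel blade runs 150 mm from here along +x, 24 mm high (z 0 to 24), 10 mm thick. The dark wooden stock lies at x -24 to 0 mm and reaches 65 mm below this point, 18 mm thick.
- square_eye (a point): Middle of the square's eye, 50 mm along x and 34.8 mm above square_corner; axes as square_grip. A triangular opening through the plate (along y): base 52 mm on the blade's top edge, 45-degree sides, 10.8 mm from this point to each side, inner apex 15.2 mm above it. Its bars are 8 mm thick; the rim's top is 26.5 mm above this point. The square balances below the eye; either face may go first.
- rest: Fixed wooden slotted rest, 130 x 60 mm, 90 mm high, origin at the centre of its underside, x along its slot. The slot is 12 mm wide, 15 mm deep, its floor 75 mm up. The square stands in it on its blade, its stock hanging past the block's -x end; it must be lifted straight up out of it.
- box_corner (a point): Corner of the fixed box, mid-width: where the plane of its top and the outer face of the end panel, when closed, meet. x horizontal over the top away from the panel (the blade is to lie along it), y along the panel, z up. The box is 200 mm in x, 160 in y, 100 high. The square may sit within 40 mm of this point in y. The panel's upper edge is 3 mm below the top, so the blade rests on the top alone.
- panel (a joint): Lean of the box's end panel in rad: 0 is closed (upright, against a stop), larger leans outward (to the box's -x) about its lower edge at the bench. Starts at 0.05 to 0.12. The panel is 97 mm high, 160 mm wide; a stiff hinge (0.12 N m of friction, so 1 to 2 N at its upper edge) keeps it where it is left.
- panel_face (a point): Middle of the outer face of the leaning end panel, 50 mm up from its hinge along its lower outer edge; moves with the panel.
- peg_root (a point): Root of the peg on its axis, at the front face of a fixed post. x into the post, y sideways, z up. The round peg is 10 mm thick and points 105 mm along -x, level, 170 mm above the bench. The post is 22 mm wide in y, its top 56 mm above the peg's axis; from it an arm 14 mm wide reaches 84 mm along -x, 48 to 56 mm above the peg's axis. Base plate 120 mm wide, 14 mm high, from x -15 to +65 mm.
- flap_hinge (a point): Hinge of the yellow gravity flap, at the arm: 75 mm along -x from peg_root and 44 mm above the peg's axis. Moves with the rack.
- flap (a joint): Angle of the yellow flap in rad: 0 hangs straight down, tip 8 mm above the peg's axis; grows as it swings inward and up to the post, to 1.5. It cannot swing outward. 36 mm long, 26 mm wide, 20 g, free-swinging: an eye pushed along the peg lifts it with its rim, and it falls behind the eye once the plate's middle is more than about 40 mm past the hinge (peg_root x above -35 mm).
- jar_mid (a point): Bystander: centre of a glass screw jar, 48 mm across, 70 mm high, standing on the box's top.
- glue_mid (a point): Bystander: centre of a yellow glue bottle, 48 mm across, 160 mm high, beside the rest.
- paint_tin_mid (a point): Bystander: centre of a paint tin with a green band, 84 mm across, 100 mm high, beside the rest.
- red_tin_mid (a point): Bystander: centre of a red tin, 76 mm across, 130 mm high, behind the peg's post.
- offcut_mid (a point): Bystander: centre of a timber offcut, 50 x 130 x 30 mm high, lying below the peg.
- mug_mid (a point): Bystander: centre of a blue mug, 80 mm across, 90 mm high, near the robot.
- driver_grip (a point): Bystander: handle of a 180 mm screwdriver with a red handle, lying near the robot.
There are look-alikes about, which are no part of the job. There is more than one size of the part that bears square_grip; the job needs the larger.

How it is judged:
By the outcome, as a careful person would: the job done as asked, in the order asked, and still so for the second after the job is handed in, with the robot touching nothing.
It also fails if it takes over 72 s, if anything falls off the work surface, if the arm or the gripper's body presses on something with over 40 N, if the wrist force passes 120 N, or if a joint passes its speed limit or range.

ROBOT

A 6-joint arm with a two-finger parallel gripper is mounted at the origin on the work surface. World frame = base frame: x ahead of the robot, y to its left, z up, the work surface at z = 0. Lengths are in m, angles in rad, forces in N, time in s.
With the tool pointing down it reaches from about 0.4 to 0.825 m from the base axis. Payload 7 kg.
Tool frame: the origin (TCP) lies on the centre line of the jaws, within the pads' length; the fingertips stand arm.tip_reach ahead of it and the grasp point (between the pads) lies 5 mm behind it (arm.tip_reach is the distance from the TCP to the fingertips, in m); z points along the fingers, y is the line along which they close (so a half turn about z gives the same grasp; the last joint's range is limited). The gripper opens to 88 mm and grips with 3 to 60 N. Pads are 19 mm wide; open, the fingers measure 130 mm over their backs; the gripper's body (78 mm by 193 mm) begins 47 mm behind the grasp point.
Start: joints at [-0.936, 0.359, 0.012, 0, -1.224, -0.288], TCP at [0.229, -0.635, 0.241] pointing down, gripper open.
Joint ranges: [-3.07, 3.07], [-1.43, 2.12], [-1.02, 1.25], [-3.03, 1.67], [-3.05, -0], [-3.03, 3.03]. Speed limits (rad/s): [2.39, 2.39, 3.01, 3.14, 3.14, 3.14].

INTERFACE

Orientations are given as [roll, pitch, yaw] about the fixed x, y, z axes, in that order (R = Rz(yaw) Ry(pitch) Rx(roll)).
In Python, from station import status, optics, order, arm gives the robot as it stands. The module is installed in compiled form; this text tells all that it offers.
- The arm moves only by the shell command python3 -m jog 'ROWS' [FORCE]. ROWS is JSON, a list of rows, each a list of 3 entries, a list of its own where there are three numbers: the gripper command: -1 is shut, 1 is fully open, values between are in proportion, then the shift along the tool's x, y, z in mm, then the turn about the tool's z in rad. A call has 1 to 20 rows; each row is the pose to reach, as a shift and turn from the pose commanded when the call began, along the tool's axes at that moment; what a row does not reach only later rows make up. A row lasts 1/8 s, in which the tool goes at most 62.5 mm and 10.7 degrees, less where a joint would pass 70% of its speed; a pose out of reach is approached as far as the arm can. A call with a gripper value outside its range is refused whole. The fingers move at their own pace and stop on an object; FORCE is the grip in N (left out, the last holds). Time passes only in rows, so rows that repeat a pose let the fingers close. It gives the time, the measured TCP pose, the force, the opening and the grip force at its end, in the units of the state.
- status.get_state(): the state, without advancing time (a new reading comes with each control period).
- optics.grab_frame(name): name is "scene" or "top" or "wrist"; returns a dict with "color" (480x640x3 uint8, red, green, blue), "mtx" (3x3 intrinsics, pixels), "k1" (the pictures are not rectified: a ray, as slopes to the right and down, at radius r is drawn at 1 + k1 r^2 times it, then the intrinsics apply), "cam_to_world" (4x4, takes a point from camera to world coordinates). Camera axes: x right, y down, z forward; pixel columns grow to the right and rows downward; lengths in m; the calibration is good to about 2 mm. A picture is of the moment at which its call begins. There is no depth.
- order.job_done(): hands the job in; it is judged then, once.
The state is a dict: "t": time; "q": joint angles; "qd": joint speeds; "joint_efforts": joint torques, N m; "eef_pos": TCP position; "ee_rot": TCP orientation; "force": force on the tool from outside, world axes, zero at the start; "moment": the same for the moment, N m; "width": finger opening in m; "gripper_force": force on a finger pad.
Only numpy, scipy, OpenCV 4.12 (cv2) and the standard library are available. Lean on these libraries where they do the work, as an engineer would, in place of code of your own. Each camera call takes 0.05 s, during which the arm holds its last target. There are 200 camera calls.

## Working session

There is one attempt and no reset: what is moved stays moved. The work goes in short steps, Python scripts to look and compute and a shell command to move; the robot and the scene stay as the last step left them, time stands still between calls to the robot, and variables do not carry over. Pictures are saved under pics/ and viewed, at most 10 in all, crops included, and the job is handed in when it is done.

```bash
mkdir -p pics
cat > h.py <<'E'
import numpy as np, cv2, pickle
from station import status, optics, order, arm
def grab(n,save):
    f=optics.grab_frame(n); pickle.dump(f,open(f'pics/{save}.pkl','wb'))
    cv2.imwrite(f'pics/{save}.png',f['color'][:,:,::-1]); return f
def load(s): return pickle.load(open(f'pics/{s}.pkl','rb'))
def D(f): return np.array([f['k1'],0,0,0,0],float)
def ray(f,uv):
    p=cv2.undistortPoints(np.array([[uv]],float),np.array(f['mtx'],float),D(f))[0,0]
    T=np.array(f['cam_to_world']); return T[:3,3],T[:3,:3]@np.array([p[0],p[1],1])
def onz(f,uv,z):
    o,d=ray(f,uv); return o+d*(z-o[2])/d[2]
def proj(f,P):
    T=np.linalg.inv(np.array(f['cam_to_world'])); P=np.atleast_2d(np.array(P,float))
    return cv2.projectPoints(P,cv2.Rodrigues(T[:3,:3])[0],T[:3,3],np.array(f['mtx'],float),D(f))[0][:,0]
def tri(*a):
    A=np.zeros((3,3));b=np.zeros(3)
    for f,uv in a:
        o,d=ray(f,uv); d=d/np.linalg.norm(d); M=np.eye(3)-np.outer(d,d); A+=M;b+=M@o
    return np.linalg.solve(A,b)
E
python3 - <<'E'
from h import *
for n in('scene','top','wrist'):
    f=grab(n,n+'0'); print(n,np.round(f['mtx'],1).tolist(),f['k1'],np.round(f['cam_to_world'],3).tolist())
s=status.get_state(); print(s, arm.tip_reach)
E
```

```text
scene [[500.3, 0.0, 317.8], [0.0, 500.3, 232.0], [0.0, 0.0, 1.0]] 0.049362148566358004 [[0.756, 0.419, -0.504, 1.077], [0.655, -0.507, 0.561, -0.615], [-0.02, -0.754, -0.657, 0.895], [0.0, 0.0, 0.0, 1.0]]
top [[582.3, 0.0, 306.8], [0.0, 582.3, 246.7], [0.0, 0.0, 1.0]] -0.16301070172657256 [[-0.014, -0.995, 0.096, 0.389], [-1.0, 0.012, -0.022, 0.009], [0.021, -0.096, -0.995, 1.612], [0.0, 0.0, 0.0, 1.0]]
wrist [[366.3, 0.0, 317.9], [0.0, 366.3, 241.1], [0.0, 0.0, 1.0]] -0.04497507191114743 [[-0.34, 0.908, 0.245, 0.162], [0.94, 0.328, 0.09, -0.657], [0.001, 0.26, -0.965, 0.383], [0.0, 0.0, 0.0, 1.0]]
{'t': 0.15, 'q': array([-9.35913085e-01,  3.59207152e-01,  1.12942550e-02, -2.36259389e-04,
       -1.22412622e+00, -2.88070102e-01]), 'qd': array([-0.00111305, -0.00273786,  0.00191999,  0.0002541 , -0.00049349,
        0.00135129]), 'joint_efforts': array([-1.21602468e-03, -5.83274496e+01,  2.93291098e+01,  7.00120255e+00,
        8.79638479e-03, -1.27239678e-04]), 'eef_pos': array([ 0.22926797, -0.63450109,  0.23986191]), 'ee_rot': array([ 3.14033796e+00, -1.40130477e-04, -2.79485984e+00]), 'force': array([-0.81872672,  0.82845043, -0.17852928]), 'moment': array([-0.00075335,  0.01082784, -0.01826478]), 'gripper_force': 0.0, 'width': 0.08726875834056427} 0.014
```

View pics/scene0.png

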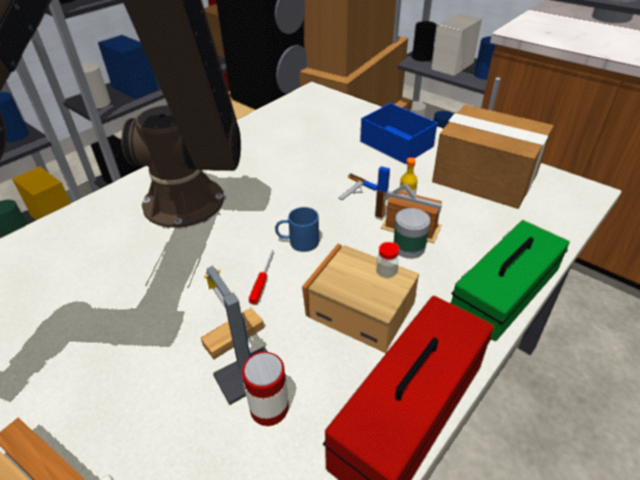

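View pics/top0.png

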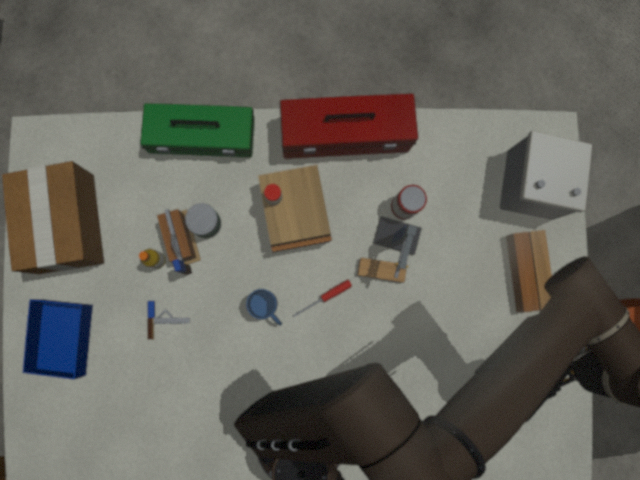

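The scene view shows the larger square in its rest near (400,200), the box at (360,295), and the rack at (240,340). The top view shows the same things at (178,238), (295,208) and (400,240). The small look-alike square lies at (165,318). I'll enlarge these areas.

Run:
```python
from h import *
t=load('top0')['color'];s=load('scene0')['color']
def c(im,x,y,w,h,k): return cv2.resize(im[y:y+h,x:x+w],None,fx=k,fy=k,interpolation=cv2.INTER_CUBIC)
a=np.hstack([c(t,135,195,100,75,4),c(t,250,160,100,75,4)])
b=np.hstack([c(t,350,215,100,75,4),c(s,350,150,100,75,4)])
cv2.imwrite('pics/m1.png',np.vstack([a,b])[:,:,::-1])
a=np.hstack([c(s,195,260,80,150,4),c(s,300,230,120,150,4)])
cv2.imwrite('pics/m2.png',a[:,:,::-1])
```

```text
(no output)
```

View pics/m1.png

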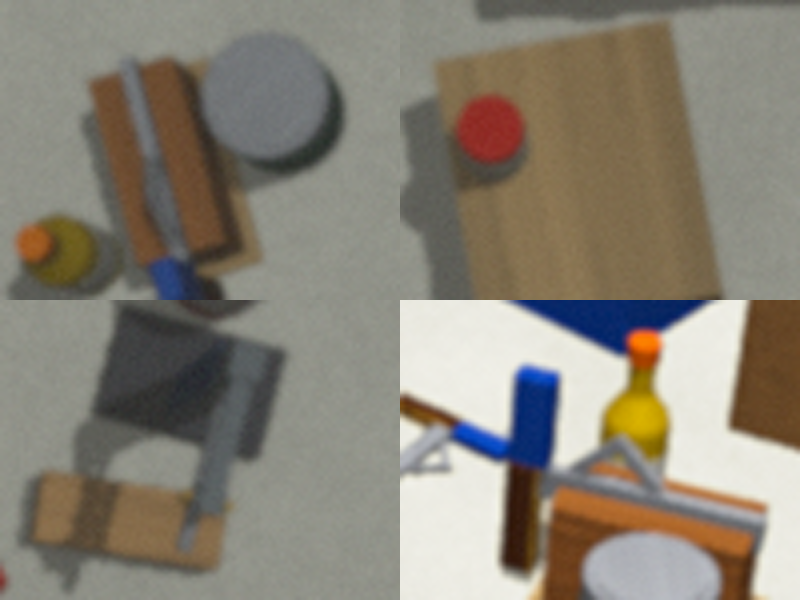

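View pics/m2.png

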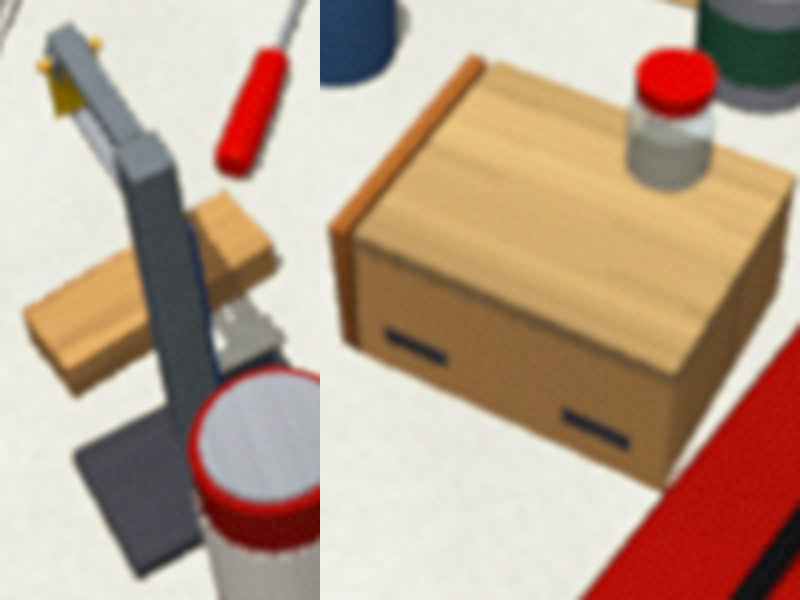

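The top crops show the handle top at about (179,264), the blade's far end at (167,211), box corners at (259,175), (317,165) and (330,234), and the rack arm from (412,226) to (401,267). In the scene view the handle top is at (384,168) and the arm's end at (211,267).

Run:
```python
from h import *
t=load('top0');s=load('scene0')
hsv=cv2.cvtColor(t['color'],cv2.COLOR_RGB2HSV)
m=(hsv[...,0]>105)&(hsv[...,0]<130)&(hsv[...,1]>120); m2=np.zeros_like(m); m2[250:285,165:200]=m[250:285,165:200]
ys,xs=np.nonzero(m2); print('blue',len(xs),xs.min(),xs.max(),ys.min(),ys.max(),xs.mean(),ys.mean())
p=lambda n,v:print(n,np.round(v,4))
p('handle top tri',tri((t,(178,264)),(s,(384,169))))
p('handle z.17',onz(t,(xs.mean(),ys.mean()),.165))
p('blade end tri',tri((t,(167,210.5)),(s,(441,204)))); p('blade end z.099',onz(t,(167,210.5),.099))
for uv in((258.75,175),(317,165.5),(330,234)): p('boxtop',onz(t,uv,.1))
# scene box corners: near-left (front-left top), back-left, right
for uv in((300+35/4,230+243/4),(300+178/4,230+63/4),(300+470/4,230+175/4),(300+355/4,230+373/4)): p('boxtop scene',onz(s,uv,.1))
p('arm post end',onz(t,(412,226),.226));p('arm tip',onz(t,(401,267),.226));p('peg tip',onz(t,(397,277),.175))
p('arm tip sc',onz(s,(211,267),.226));p('arm post sc',onz(s,(232,297),.226))
```

```text
blue 69 173 181 260 270 177.2173913043478 265.04347826086956
handle top tri [0.4901 0.2988 0.1682]
handle z.17 [0.4872 0.301  0.165 ]
blade end tri [0.6381 0.3441 0.1   ]
blade end z.099 [0.6362 0.3428 0.099 ]
boxtop [0.7276 0.0995 0.1   ]
boxtop [ 0.7517 -0.0551  0.1   ]
boxtop [ 0.5681 -0.0861  0.1   ]
boxtop scene [ 0.5781 -0.0927  0.1   ]
boxtop scene [0.5485 0.0663 0.1   ]
boxtop scene [0.7277 0.0975 0.1   ]
boxtop scene [ 0.7578 -0.0552  0.1   ]
arm post end [ 0.5705 -0.2777  0.226 ]
arm tip [ 0.4715 -0.2477  0.226 ]
peg tip [ 0.4498 -0.2463  0.175 ]
arm tip sc [ 0.4752 -0.2488  0.226 ]
arm post sc [ 0.5624 -0.2738  0.226 ]
```

```bash
cat >> h.py <<'E'
from scipy.spatial.transform import Rotation as Ro
def go(x,y,z,yaw=None):
    s=status.get_state(); R=Ro.from_euler('xyz',s['ee_rot']).as_matrix()
    d=R.T@(np.array([x,y,z])-s['eef_pos'])*1000
    tr=0 if yaw is None else -((yaw-s['ee_rot'][2]+np.pi)%(2*np.pi)-np.pi)
    print('shift',np.round(d,1),'turn',round(tr,4))
E
python3 - <<'E'
from h import *
go(.47,-.1,.33)
t=load('top0'); print(onz(t,(150.5,257.5),.08), onz(t,(202,220),.1))
E
```

```text
shift [-408.   421.   -89.7] turn 0
[0.51379965 0.39021634 0.08      ] [0.60934771 0.24927497 0.1       ]
```

```bash
python3 -m jog '[[-0.1,[0,0,-90],0],[-0.1,[-408,421,-90],0],[-0.1,[-408,421,-90],0],[-0.1,[-408,421,-90],0],[-0.1,[-408,421,-90],0],[-0.1,[-408,421,-90],0],[-0.1,[-408,421,-90],0],[-0.1,[-408,421,-90],0],[-0.1,[-408,421,-90],0],[-0.1,[-408,421,-90],0],[-0.1,[-408,421,-90],0],[-0.1,[-408,421,-90],0],[-0.1,[-408,421,-90],0],[-0.1,[-408,421,-90],0],[-0.1,[-408,421,-90],0]]'
python3 - <<'E'
from h import *
f=grab('wrist','w1'); print(status.get_state()['q'])
go(.48,.297,.25,-2.855)
E
```

```text
t: 2.02
eef_pos: [0.4697, -0.1009, 0.3306]
ee_rot: [-3.142, 0.0, -2.796]
force: [0.6, 0.1, 0.0]
width: 0.0398
gripper_force: 0.0
[ 1.99113040e-01 -1.81129914e-02 -2.48059117e-01 -8.57143709e-06
 -1.34080740e+00 -1.42436982e+00]
shift [-144.4  370.9   80.6] turn 0.0589
```

View pics/w1.png

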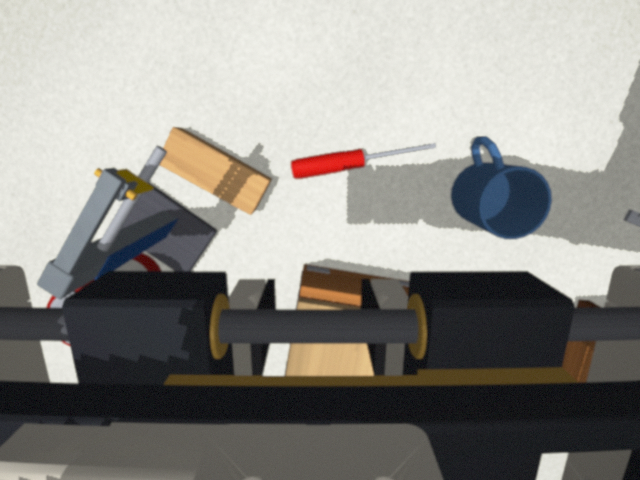

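The wrist view shows the peg from its tip at (160,152) to about (103,243), with the arm and yellow flap beside it. Below the fingers, the edge of the leaning panel is at (303,265)–(410,275).

```bash
python3 -m jog '[[-0.1,[-144,371,0],0.059],[-0.1,[-144,371,80],0.059],[-0.1,[-144,371,80],0.059],[-0.1,[-144,371,80],0.059],[-0.1,[-144,371,80],0.059],[-0.1,[-144,371,80],0.059],[-0.1,[-144,371,80],0.059],[-0.1,[-144,371,80],0.059],[-0.1,[-144,371,80],0.059],[-0.1,[-144,371,80],0.059]]'
python3 - <<'E'
from h import *
w=load('w1')
a=onz(w,(160,152),.17);b=onz(w,(103,243),.17);print('peg',a,b,np.arctan2(*(b-a)[[1,0]]))
f=grab('wrist','w2')
E
```

```text
t: 3.32
eef_pos: [0.4796, 0.2966, 0.2512]
ee_rot: [3.141, 0.001, -2.855]
force: [0.5, 0.3, 0.0]
width: 0.0395
gripper_force: 0.0
peg [ 0.45204274 -0.24205315  0.17      ] [ 0.54450063 -0.27174932  0.17      ] -0.3107782892645297
```

View pics/w2.png

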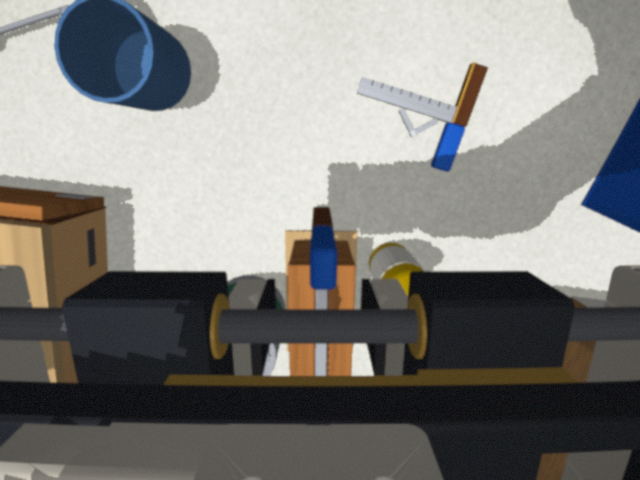

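The wrist view shows the handle top ending at (323,288) on its blade side. The blade runs straight down the picture at x≈321, so yaw is aligned, and the small look-alike is off at (450,130).

Run:
```python
from h import *
w=load('w2');u=np.array([np.cos(.287),np.sin(.287)]);n=np.array([-u[1],u[0]])
hsv=cv2.cvtColor(w['color'],cv2.COLOR_RGB2HSV)
m=(hsv[...,0]>105)&(hsv[...,0]<130)&(hsv[...,1]>120);m[:215]=0;m[295:]=0;m[:,:290]=0;m[:,355:]=0
for r in range(220,293,6):
    x=np.nonzero(m[r])[0]
    if len(x): print(r,x.min(),x.max(),int(w['color'][r,x].mean()),end='; ')
r=np.nonzero(m.any(1))[0].max(); x=np.nonzero(m[r-5])[0]; c=(x.min()+x.max())/2
e=onz(w,(c,r+.5),.17); print('\nedge',e)
g=e[:2]-.015*u; print('grip',g)
b1=onz(w,(321,372),.099)[:2]; b0=onz(w,(320.5,300),.099)[:2]; print('blade dir',np.arctan2(*(b1-b0)[::-1]),'blade off from grip in n',(b1-g)@n,(b0-g)@n)
go(g[0],g[1],.142,-2.855)
```

```text
226 315 329 45; 232 313 332 44; 238 312 332 44; 244 311 334 42; 250 311 335 57; 256 310 336 65; 262 310 336 66; 268 311 335 67; 274 311 335 68; 280 311 334 66; 286 313 334 66; 
edge [0.49901262 0.30740755 0.17      ]
grip [0.48462615 0.3031614 ]
blade dir 0.29495143287699765 blade off from grip in n -0.00016390202573278445 -0.0007435610977496142
shift [ -6.5   4.8 109.3] turn -0.0001
```

```bash
python3 -m jog '[[-0.1,[-6.5,4.8,0],0],[-0.1,[-6.5,4.8,60],0],[-0.1,[-6.5,4.8,109],0],[-0.1,[-6.5,4.8,109],0],[-0.1,[-6.5,4.8,109],0],[-1,[-6.5,4.8,109],0],[-1,[-6.5,4.8,109],0],[-1,[-6.5,4.8,109],0],[-1,[-6.5,4.8,109],0],[-1,[-6.5,4.8,109],0],[-1,[-6.5,4.8,109],0]]' 40
```

```text
t: 4.75
eef_pos: [0.4847, 0.3033, 0.1424]
ee_rot: [-3.14, 0.001, -2.854]
force: [1.4, -4.9, 4.6]
width: 0.0179
gripper_force: 39.8
```

```bash
python3 -m jog '[[-1,[0,0,-20],0],[-1,[0,0,-40],0],[-1,[0,0,-80],0],[-1,[0,0,-130],0],[-1,[0,0,-150],0],[-1,[0,0,-150],0],[-1,[0,0,-150],0]]'
python3 - <<'E'
from h import *
go(.4976,-.0331,.29,-2.962)
E
```

```text
t: 5.62
eef_pos: [0.4834, 0.3037, 0.2898]
ee_rot: [-3.141, -0.002, -2.854]
force: [0.4, 0.3, -2.8]
width: 0.0181
gripper_force: 39.9
shift [ 8.19e+01 -3.27e+02  2.00e-01] turn 0.108
```

```bash
python3 -m jog '[[-1,[82,-327,0],0.108],[-1,[82,-327,0],0.108],[-1,[82,-327,0],0.108],[-1,[82,-327,0],0.108],[-1,[82,-327,0],0.108],[-1,[82,-327,0],0.108],[-1,[82,-327,0],0.108],[-1,[82,-327,0],0.108],[-1,[82,-327,0],0.108],[-1,[82,-327,0],0.108]]'
python3 - <<'E'
from h import *
w=grab('wrist','w3')['color']; s=grab('scene','s3')['color']
c=lambda im,x,y,ww,h,k: cv2.resize(im[y:y+h,x:x+ww],None,fx=k,fy=k,interpolation=cv2.INTER_CUBIC)
cv2.imwrite('pics/m3.png',np.vstack([c(w,120,190,400,150,2),c(s,270,170,200,75,4)])[:,:,::-1])
t=grab('top','t3')
E
```

```text
t: 6.88
eef_pos: [0.4984, -0.0319, 0.2914]
ee_rot: [3.142, -0.0, -2.96]
force: [0.9, -0.3, -2.8]
width: 0.018
gripper_force: 40.0
```

View pics/m3.png

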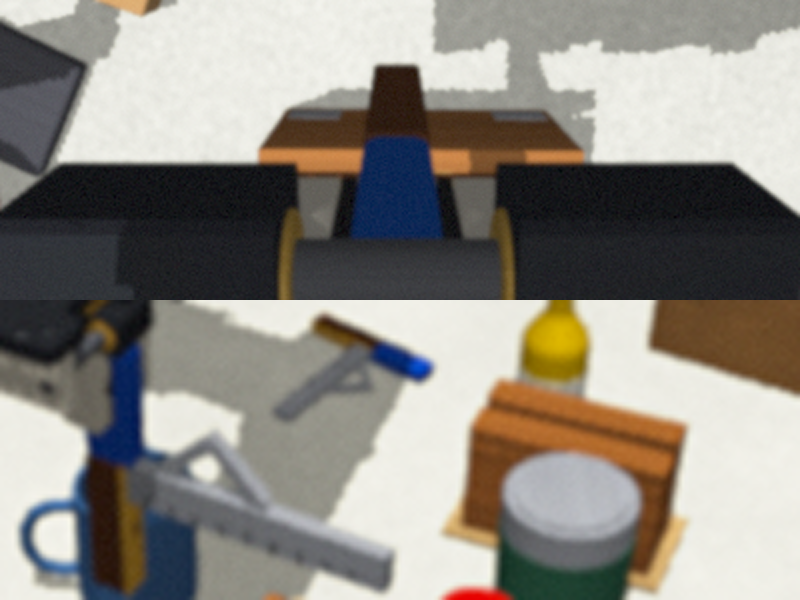

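The wrist crop shows the panel's upper outer edge from pixel (250,264.5) to (411.5,264.5), level, so yaw matches the box. Its lower edge runs from (263.5,245) to (394,245). The square hangs straight in the grip.

Run:
```python
from h import *
w=load('w3')
a,b=onz(w,(250,264.5),.097),onz(w,(411.5,264.5),.097); c,d=onz(w,(263.5,245),0),onz(w,(394,245),0)
print(a,b,c,d,np.linalg.norm(a-b),np.linalg.norm(c-d))
print('yaws',np.arctan2(*(a-b)[[0,1]]),np.arctan2(*(c-d)[[0,1]]))
y=.18;u=np.array([np.cos(y),np.sin(y)]);n=np.array([-u[1],u[0]])
for p in(a,b,c,d): print(p[:2]@u,p[:2]@n)
g=status.get_state()['eef_pos'][:2]; print('grip',g@u,g@n,'corner',g@u+.009)
# square stock lower tip check in wrist: -x outer face at crop(395,66) z=corner-.065
P=onz(w,(120+197,190+33),.2914-.067-.065); print('stock outer',P[:2]@u,P[:2]@n)
```

```text
[ 0.55246703 -0.08750498  0.097     ] [0.52415732 0.06723616 0.097     ] [ 5.60098216e-01 -8.71613263e-02 -5.55111512e-17] [0.53107591 0.07131047 0.        ] 0.1573094379055417 0.16110743506334757
yaws 2.9606449080915676 2.960461270330237
0.5278752205943055 -0.1849991543803001
0.5277261313050213 -0.02768978712411506
0.53544464242004 -0.18602726590164562
0.5352623682039053 -0.024919933949307443
grip 0.48460267891958597 -0.12092899684012812 corner 0.493602678919586
stock outer 0.472972464382785 -0.11967142689143614
```

```bash
python3 -m jog '[[-1,[0,0,60],0],[-1,[0,0,100],0],[-1,[0,0,116],0],[-1,[0,0,119],0],[-1,[0,0,120],0],[-1,[0,0,121],0],[-1,[0,0,121],0],[-1,[0,0,121],0]]'
```

```text
t: 8.02
eef_pos: [0.4986, -0.0327, 0.171]
ee_rot: [3.141, 0.001, -2.962]
force: [-0.2, 0.2, -3.2]
width: 0.0179
gripper_force: 40.0
```

```bash
python3 -m jog '[[-1,[-10,0,0],0],[-1,[-20,0,1],0],[-1,[-25,0,2],0],[-1,[-25,0,3],0],[-1,[-25,0,3],0]]'; python3 -m jog '[[-1,[0,0,0.5],0],[-1,[0,0,1],0],[-1,[0,0,1],0]]'
```

```text
t: 8.65
eef_pos: [0.5231, -0.0282, 0.1676]
ee_rot: [-3.142, 0.0, -2.962]
force: [0.8, 0.1, -1.3]
width: 0.018
gripper_force: 40.0
t: 9.02
eef_pos: [0.523, -0.0283, 0.1675]
ee_rot: [-3.141, 0.001, -2.961]
force: [-2.7, 0.8, 6.0]
width: 0.0181
gripper_force: 40.0
```

```bash
python3 -m jog '[[-1,[-2,0,0],0],[-1,[-4,0,0],0],[-1,[-6,0,0],0],[-1,[-8,0,0],0],[-1,[-9,0,0],0],[-1,[-10,0,0],0],[-1,[-10,0,0],0]]'; python3 -m jog '[[-1,[-1,0,0],0],[-1,[-2,0,0],0],[-1,[-3,0,0],0],[-1,[-3,0,0],0]]'
```

```text
t: 9.9
eef_pos: [0.5316, -0.0272, 0.1676]
ee_rot: [-3.141, -0.002, -2.962]
force: [-7.2, -1.1, 10.0]
width: 0.018
gripper_force: 40.0
t: 10.4
eef_pos: [0.5346, -0.0267, 0.1676]
ee_rot: [-3.141, -0.002, -2.962]
force: [-7.1, -0.7, 10.5]
width: 0.0178
gripper_force: 40.0
```

```bash
python3 -m jog '[[-1,[-1,0,0],0],[-1,[-2,0,0],0],[-1,[-3,0,0],0],[-1,[-3,0,0],0]]';python3 -m jog '[[-1,[-1,0,0],0],[-1,[-2,0,0],0],[-1,[-2,0,0],0]]'
```

```text
t: 10.9
eef_pos: [0.536, -0.0265, 0.1676]
ee_rot: [-3.141, -0.004, -2.962]
force: [-14.5, -1.8, 15.6]
width: 0.0177
gripper_force: 40.0
t: 11.28
eef_pos: [0.5361, -0.0265, 0.1676]
ee_rot: [-3.141, -0.007, -2.962]
force: [-22.6, -1.4, 23.5]
width: 0.0177
gripper_force: 40.0
```

```bash
python3 -m jog '[[-1,[0,0,0.5],0],[-1,[0,0,0.5],0],[-1,[0,0,0.5],0],[-1,[0,0,0.5],0],[-1,[0,0,0.5],0],[-1,[0,0,0.5],0],[-1,[0,0,0.5],0],[-1,[0,0,0.5],0],[-1,[0,0,0.5],0],[-1,[0,0,0.5],0],[-1,[0,0,0.5],0],[-1,[0,0,0.5],0],[-1,[0,0,0.5],0]]'
python3 - <<'E'
from h import *
s=grab('scene','s4')['color']; w=grab('wrist','w4')['color']
c=lambda im,x,y,ww,h,k: cv2.resize(im[y:y+h,x:x+ww],None,fx=k,fy=k,interpolation=cv2.INTER_CUBIC)
cv2.imwrite('pics/m4.png',np.vstack([c(s,285,220,133,75,6)[:,:798],c(w,220,200,266,50,3)])[:,:,::-1])
E
```

```text
t: 12.9
eef_pos: [0.5361, -0.0265, 0.1675]
ee_rot: [-3.141, -0.007, -2.962]
force: [-22.9, 0.2, 26.4]
width: 0.0177
gripper_force: 40.0
```

View pics/m4.png

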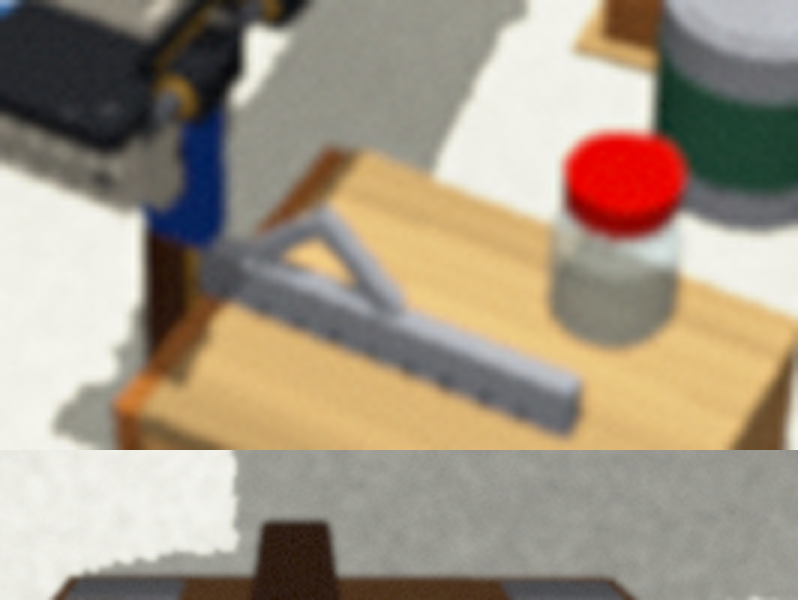

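The crops show the stock against the upright panel and the blade flat on the box top, and forces held steady for 1.5 s. Now I'll relieve the load, back away and lift.

```bash
python3 -m jog '[[-1,[2,0,0.5],0],[-1,[5,0,0.5],0],[-1,[10,0,0],0],[-1,[30,0,-2],0],[-1,[50,0,-5],0],[-1,[50,0,-60],0],[-1,[50,0,-120],0],[-1,[70,0,-140],0],[-1,[70,0,-140],0]]'
python3 - <<'E'
from h import *
go(.44,-.06,.30,-1.871)
E
```

```text
t: 14.12
eef_pos: [0.4705, -0.0377, 0.3078]
ee_rot: [3.141, 0.003, -2.962]
force: [0.9, 0.1, -3.3]
width: 0.0177
gripper_force: 40.0
shift [ 34.  -16.5   7.7] turn -1.0907
```

```bash
python3 -m jog '[[-1,[34,-16,5],-0.18],[-1,[34,-16,5],-0.36],[-1,[34,-16,5],-0.54],[-1,[34,-16,5],-0.72],[-1,[34,-16,5],-0.9],[-1,[34,-16,5],-1.09],[-1,[34,-16,5],-1.091],[-1,[34,-16,5],-1.091]]'
python3 - <<'E'
from h import *
go(.4008,-.2895,.30,-1.871); go(.4008,-.2895,.2035,-1.871)
E
```

```text
t: 15.12
eef_pos: [0.4408, -0.0594, 0.3004]
ee_rot: [3.141, -0.0, -1.875]
force: [-0.2, -0.2, -2.0]
width: 0.0179
gripper_force: 40.0
shift [231.5 -30.7   0.5] turn -0.0039
shift [231.5 -30.8  97. ] turn -0.0039
```

```bash
python3 -m jog '[[-1,[60,-10,0],0],[-1,[120,-20,0],0],[-1,[180,-31,0],0],[-1,[231,-31,0],-0.004],[-1,[231,-31,50],-0.004],[-1,[231,-31,96],-0.004],[-1,[231,-31,96],-0.004],[-1,[231,-31,96],-0.004]]'
python3 - <<'E'
from h import *
s=grab('scene','s5')['color']; w=grab('wrist','w5')['color'];t=grab('top','t5')['color']
c=lambda im,x,y,ww,h,k: cv2.resize(im[y:y+h,x:x+ww],(ww*k,h*k),interpolation=cv2.INTER_CUBIC)
cv2.imwrite('pics/m5.png',np.vstack([np.hstack([c(s,160,220,100,100,4),c(t,360,210,100,100,4)]),c(w,0,140,640,160,1)[:, :640].repeat(1,0) if 0 else np.pad(c(w,0,140,640,200,1),((0,0),(80,80),(0,0)))])[:,:,::-1])
E
```

```text
t: 16.12
eef_pos: [0.4037, -0.2897, 0.2068]
ee_rot: [-3.14, -0.001, -1.867]
force: [-0.1, -0.1, -1.8]
width: 0.0176
gripper_force: 40.0
```

View pics/m5.png

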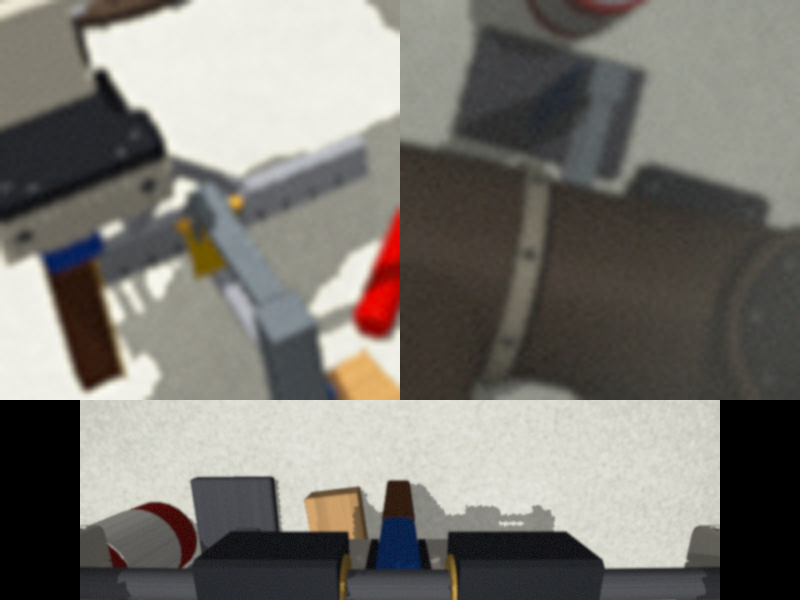

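The scene crop shows the square upright in front of the rack, with the peg tip hidden behind the gripper and flap. In the wrist view (rows offset by 140) the foot of the handle is at row 256 and the stock bottom at row 221. I'll use these to work out where the handle sits in the grip.

Run:
```python
from h import *
w2=load('w2');u=np.array([np.cos(.29),np.sin(.29)])
G=np.array([.4847,.3033])
for r in(288.5,247): print('w2 top edges rel. grasp',(onz(w2,(323,r),.17)[:2]-G)@u)
s=status.get_state();p=s['eef_pos'];y=s['ee_rot'][2]+np.pi;b=np.array([np.cos(y),np.sin(y)]);print(p,y)
w=load('w5')
z=p[2]-.0675
for r,zz in((256,z+.024),(221,z-.065)): print('w5 -x face rel grip',(onz(w,(318,r),zz)[:2]-p[:2])@b)
w=load('w3');p3=np.array([.4984,-.0319]);b3=np.array([np.cos(.181),np.sin(.181)])
for r,zz in((190+68.5,.2914-.0675+.024),(190+33,.2914-.0675-.065)): print('w3',(onz(w,(318,r),zz)[:2]-p3)@b3)
f=load('s5')
for c in(.009,.012):
  e=p[:2]+(c+.15)*b; print('blade end top/bot',proj(f,[[*e,z+.024],[*e,z]]).round(1).tolist())
px=np.array([.955,-.296]);tip=np.array([.452,-.2421]); at=tip+.021*px
print('arm tip pred',proj(f,[[*at,.226]]),'seen 211,267'); print('base->flap hinge',proj(f,[[*(tip+.03*px),.214]]))
e=p[:2]+.0605*b; d=tip-e; print('eye to tip: along peg',d@px,'lateral',d@np.array([.296,.955]))
```

```text
w2 top edges rel. grasp 0.014890781526961772
w2 top edges rel. grasp -0.013541580157111682
[ 0.40390299 -0.28942083  0.20709849] 1.274985646789673
w5 -x face rel grip -0.010726414692811681
w5 -x face rel grip -0.011009941944679209
w3 -0.011499266624075112
w3 -0.011554609679120342
blade end top/bot [[248.9, 253.8], [250.1, 261.8]]
blade end top/bot [[250.2, 253.2], [251.4, 261.3]]
arm tip pred [[210.14305559 266.11381548]] seen 211,267
base->flap hinge [[213.00805774 273.41303598]]
eye to tip: along peg 0.032212834875809206 lateral -0.0010603530120240987
```

```bash
python3 -m jog '[[-1,[3,0,0],0],[-1,[3,0,0],0],[-1,[3,0,0],0],[-1,[3,0,0],0]]'
```

```text
t: 16.77
eef_pos: [0.4017, -0.2921, 0.2051]
ee_rot: [3.142, -0.0, -1.867]
force: [1.3, 0.1, -2.5]
width: 0.0181
gripper_force: 40.0
```

```bash
python3 -m jog '[[-1,[0,-10,1],0],[-1,[0,-20,1],0],[-1,[0,-25,1],0],[-1,[0,-29,1],0],[-1,[0,-33,1],0],[-1,[0,-37,1],0],[-1,[0,-41,1],0],[-1,[0,-45,1],0],[-1,[0,-45,1],0]]'; python3 -c "
from h import *
grab('scene','s6')
go(.4017,-.2921,.204)"
```

```text
t: 17.9
eef_pos: [0.445, -0.3053, 0.204]
ee_rot: [3.142, -0.0, -1.867]
force: [-0.4, -0.5, -1.5]
width: 0.0178
gripper_force: 40.0
shift [ 0. 45.  0.] turn 0
```

```bash
python3 -m jog '[[-1,[0,0,3],0],[-1,[0,0,6],0],[-1,[0,0,7],0],[-1,[0,0,7],0]]'; python3 -m jog '[[-1,[0,0,1],0],[-1,[0,0,2],0],[-1,[0,0,2],0]]';python3 -m jog '[[-1,[0,0,0.7],0],[-1,[0,0,1.5],0],[-1,[0,0,1.5],0]]'
```

```text
t: 18.45
eef_pos: [0.4447, -0.3052, 0.197]
ee_rot: [3.141, -0.0, -1.867]
force: [0.8, 0.2, -0.9]
width: 0.0177
gripper_force: 40.0
t: 18.82
eef_pos: [0.4451, -0.3058, 0.1959]
ee_rot: [-3.14, -0.001, -1.867]
force: [-2.0, -2.4, 3.2]
width: 0.0178
gripper_force: 40.0
t: 19.2
eef_pos: [0.4453, -0.3063, 0.1953]
ee_rot: [-3.139, -0.001, -1.866]
force: [-3.0, -4.3, 10.6]
width: 0.018
gripper_force: 40.0
```

```bash
python3 -m jog '[[-1,[1.5,0,-6],0],[-1,[1.5,0,-6],0],[-1,[1.5,-6,-6],0],[-1,[1.5,-12,-6],0],[-1,[1.5,-18,-6],0],[-1,[1.5,-24,-6],0],[-1,[1.5,-30,-6],0],[-1,[1.5,-36,-6],0],[-1,[1.5,-40,-6],0],[-1,[1.5,-40,-6],0]]'; python3 -m jog '[[-1,[0,-6,0],0],[-1,[0,-12,0],0],[-1,[0,-18,0],0],[-1,[0,-24,0],0],[-1,[0,-28,0],0],[-1,[0,-31,0],0],[-1,[0,-31,0],0],[-1,[0,-31,0],0]]'; python3 -c "
from h import *
p=status.get_state()['eef_pos'];b=np.array([.292,.956]);px=np.array([.955,-.296]);e=p[:2]+.0625*b
print('plate at peg x',(e-np.array([.452,-.2421]))@px-.105)"
```

```text
t: 20.45
eef_pos: [0.4828, -0.3184, 0.1995]
ee_rot: [3.142, -0.0, -1.867]
force: [0.8, 0.1, -2.7]
width: 0.0179
gripper_force: 40.0
t: 21.45
eef_pos: [0.5121, -0.3273, 0.1996]
ee_rot: [3.141, 0.0, -1.867]
force: [-0.1, 0.1, -3.5]
width: 0.0178
gripper_force: 40.0
plate at peg x -0.0226539064412358
```

```bash
python3 -m jog '[[-1,[0,-2,0],0],[-1,[0,-4,0],0],[-1,[0,-4,0],0],[-1,[0,-4,4],0],[-1,[0,-4,4],0],[-1,[0,-4,4],0]]'
python3 - <<'E'
from h import *
grab('scene','s7')
for n in('scene0','s5','s6','s7'):
    c=load(n)['color'];h=cv2.cvtColor(c,cv2.COLOR_RGB2HSV)[255:300,195:235]
    m=(h[...,0]>18)&(h[...,0]<32)&(h[...,1]>190);y,x=np.nonzero(m);print(n,len(x),(x.mean()+195,y.mean()+255,y.max()+255) if len(x) else '')
E
```

```text
t: 22.2
eef_pos: [0.5162, -0.3283, 0.1955]
ee_rot: [-3.141, 0.0, -1.867]
force: [0.4, 2.2, -2.1]
width: 0.018
gripper_force: 40.0
scene0 41 (np.float64(210.9268292682927), np.float64(283.5121951219512), np.int64(287))
s5 48 (np.float64(210.35416666666666), np.float64(283.0), np.int64(287))
s6 9 (np.float64(213.55555555555554), np.float64(284.44444444444446), np.int64(286))
s7 20 (np.float64(212.2), np.float64(282.45), np.int64(286))
```

```bash
python3 -m jog '[[-1,[0,0,1],0],[-1,[0,0,1],0],[-0.4,[0,0,1],0],[-0.4,[0,0,1],0],[-0.2,[0,0,1],0],[-0.2,[0,0,1],0],[-0.2,[0,0,-10],0],[-0.2,[0,0,-30],0],[-0.2,[0,0,-70],0],[-0.2,[60,0,-100],0],[-0.2,[120,80,-120],0],[-0.2,[120,140,-120],0],[-0.2,[120,140,-120],0],[-0.2,[120,140,-120],0],[-0.2,[120,140,-120],0],[-0.2,[120,140,-120],0]]'
python3 - <<'E'
from h import *
s=grab('scene','s8')['color'];t=grab('top','t8')['color']
c=lambda im,x,y,ww,h,k: cv2.resize(im[y:y+h,x:x+ww],(ww*k,h*k),interpolation=cv2.INTER_CUBIC)
cv2.imwrite('pics/m8.png',np.vstack([np.hstack([c(s,180,235,100,100,4),c(t,350,200,100,100,4)]),np.hstack([c(s,295,230,100,50,4),c(t,250,160,100,50,4)])[:]])[:,:,::-1])
E
```

```text
t: 24.25
eef_pos: [0.3479, -0.4024, 0.3154]
ee_rot: [3.141, 0.0, -1.866]
force: [-0.1, 0.3, -0.0]
width: 0.0349
gripper_force: 0.0
```

View pics/m8.png

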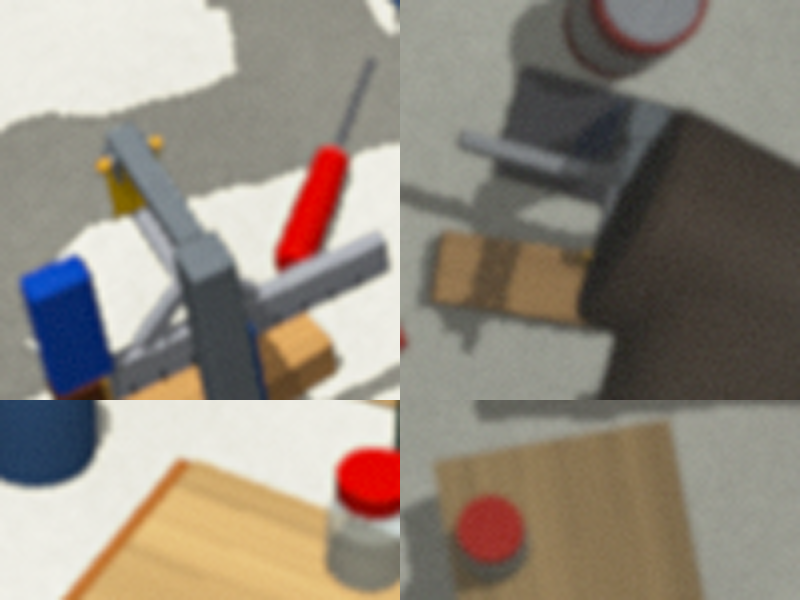

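The square hangs by its eye near the post at crop (160,320). The yellow flap is down in front of it at (125,190), the box panel is closed, and the jar has not moved. I'll let it settle, then hand in.

```bash
python3 -m jog '[[-0.2,[0,0,0],0],[-0.2,[0,0,0],0],[-0.2,[0,0,0],0],[-0.2,[0,0,0],0],[-0.2,[0,0,0],0],[-0.2,[0,0,0],0],[-0.2,[0,0,0],0],[-0.2,[0,0,0],0],[-0.2,[0,0,0],0],[-0.2,[0,0,0],0],[-0.2,[0,0,0],0],[-0.2,[0,0,0],0]]'
python3 - <<'E'
from h import *
b=load('s8')['color'].astype(int); a=grab('scene','s9')['color'].astype(int)
print(abs(a-b)[235:360,180:290].mean()); print(order.job_done())
E
```

```text
t: 25.85
eef_pos: [0.3472, -0.4025, 0.3156]
ee_rot: [-3.142, -0.0, -1.867]
force: [-0.2, -0.4, -0.6]
width: 0.0349
gripper_force: 0.0
1.4779151515151516
the job is handed in; nothing more can be done
None
```

The job is handed in at about 26 s: the square was pressed into the box corner for about 1.5 s at about 23 N against the panel and 26 N down. It now hangs on the peg behind the dropped flap with the gripper clear, and the last pictures show the panel closed and no bystander seen to have moved.

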